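Fit the spice grinder's bayonet lid and hold it half way to the lock

ROBOT

A 7-joint arm with a two-finger parallel gripper is mounted at the origin on a cart in front of the work surface, level with it; the furniture and walls round the work are solid. World frame = base frame: x ahead of the robot, y to its left, z up, the work surface at z = 0. Lengths are in m, angles in rad, forces in N, time in s.
With the tool pointing down it reaches from about 0.35 to 0.9 m from the base axis. Payload 8.1 kg.
Tool frame: the origin (TCP) lies midway between the tips of the shut fingers; the grasp point (between the pads) lies 19 mm behind it; z points along the fingers, y is the line along which they close (so a half turn about z gives the same grasp; the last joint's range is limited). The gripper opens to 92 mm and grips with 3 to 60 N. Pads are 19 mm wide; open, the fingers measure 130 mm over their backs; the gripper's body (75 mm by 190 mm) begins 47 mm behind the grasp point.
Start: joints at [-1.423, 0.434, 0.025, 1.573, -0.012, 1.134, -0.075], TCP at [0.155, 0.605, 0.227] pointing down, gripper open.
Joint ranges: [-2.62, 2.62], [-0.44, 2.09], [-1.27, 1.32], [0.08, 2.57], [-1.32, 4.46], [0.12, 2], [-2.74, 2.74]. Speed limits (rad/s): [2.22, 2.22, 3.01, 3.01, 3.14, 3.14, 3.14].

INTERFACE

Orientations are given as a rotation vector (axis times angle).
In Python, from cell import arm gives the robot as it stands.
- The arm moves only by the tool carry_out, never from a script. Its arguments are lists of equal length, an entry for each row: "claw": the finger opening in cm, from 0 to 9.18; "delta_pos": the shift along the tool's x, y, z in cm, a list of three; "angular": the turn, a rotation vector about the tool's x, y, z in rad, a list of three. In form: {"claw": [claw, ...], "delta_pos": [[dx, dy, dz], ...], "angular": [[ax, ay, az], ...]}. A call has 1 to 20 rows; each row shifts and turns the commanded pose from where the row before left it, along the tool's axes as they then stand; what a row does not reach is not made up. A row lasts 1/10 s, in which the tool goes at most 50 mm and 8.59 degrees, less where a joint would pass 70% of its speed; a pose out of reach is approached as far as the arm can. A call with a gripper value outside its range is refused whole. The fingers move at their own pace and stop on an object; "force" is the grip in N (left out, the last holds). Time passes only in rows, so rows that do not move let the fingers close. It gives the time, the measured TCP pose, the force, the opening and the grip force at its end, in the units of the state.
- arm.observe(): the state, without advancing time (a new reading comes with each control period).
- arm.get_image(name): name is "side" or "top" or "wrist"; returns a dict with "frame" (384x512x3 uint8, red, green, blue), "mtx" (3x3 intrinsics, pixels), "T" (4x4, takes a point from camera to world coordinates). Camera axes: x right, y down, z forward; pixel columns grow to the right and rows downward; lengths in m; the calibration is good to about 2 mm. The wrist camera is an equidistant fisheye: a pixel r from the principal point sees the ray r / f radians off the axis. A picture is of the moment at which its call begins. There is no depth.
- arm.sign_off(): hands the job in; it is judged then, once.
Trained networks look in a picture, given as the dict that the camera call returned (one of the last four; its "shot" number tells which), for a name from the list of things; names that differ only in an ending like _2 or _b are one class to them, and where a whole thing is asked for, a point or a joint stands for the part that bears it (a point fixed in the world has none). Each returns a list of dicts, best first, with "conf" (0 to 1); they miss things now and then, are a little off and sometimes report something else, mostly with a low value. They report only what shows in the picture. A call takes as long as a camera call.
- arm.look_for(label, picture): "centre" ([column, row] as shares, 0 to 1, of the picture: columns of its width, rows of its height, amid what is visible of it).
- arm.trace(label, picture): "region" (384x512 bool, what is visible of it) and "centre" ([column, row] as shares, 0 to 1, of the picture: columns of its width, rows of its height, amid what is visible of it).
- arm.place_of(label, picture): "centre" ([column, row] as shares, 0 to 1, of the picture: columns of its width, rows of its height: a listed point, or the origin of a listed thing).
The state is a dict: "clock": time; "joints": joint angles; "dq": joint speeds; "joint_efforts": joint torques, N m; "position": TCP position; "ee_rot": TCP orientation; "force": force on the tool from outside, world axes, zero at the start; "ft_torque": the same for the moment, N m; "width": opening from 0.0 (shut) to 1.0 (fully open); "gripper_force": force on a finger pad.
Only numpy, scipy, OpenCV 4.12 (cv2) and the standard library are available. Lean on these libraries where they do the work, as an engineer would, in place of code of your own. Each camera call takes 0.05 s, during which the arm holds its last target. There are 200 camera calls.

TASK

Pick up the grinder's lid by its grip bar, drop it into the grinder so that its two lugs go down through the two notches of the collar and the lid sits flat, then twist it clockwise (seen from above) half way to the lock, about 35 degrees, to the single mark: the pulse position. Do not turn it as far as the lock click. It is sprung and turns back if let go, so finish while still gripping the lid and holding it steady at the half-way position; leave the cup, spoon, jars, mill and shaker where they stand.

Things in the scene. Friction and masses are not known exactly. Their poses are not given: they have to be found in the camera images.
- grinder: spice grinder base, fixed on the worktop: round steel housing 117 mm wide, white collar 100 mm wide, 80 mm high. Origin: centre of its underside, z up. Mouth 65 mm wide, collar top at z = 80 mm; a 5 mm roof (z 75-80) covers the lug channel, floor z = 60, outer wall at radius 43. Two entry notches in the roof at its own +x and -x; yaw + pi is the same
- notch (a point): one entry notch in the collar's top face, on the grinder's +x axis 38 mm from the centre, z = 80 mm (a like one on -x). 20 mm wide at the mouth's edge, wider outward. From here lugs turn clockwise seen from above (negative about z) under the roof; anticlockwise is blocked
- half_mark (a point): single dark bead on the collar's outer side, radius 50 mm, 35 deg (0.61 rad) clockwise of the notch: half way (a like one on the far side). Double beads at 70 deg (1.22 rad) mark the lock: a sprung catch meets the lugs from about 57 deg and clicks near 70 deg; travel ends near 77 deg
- lid: loose grey lid, 0.1 to 0.21 kg, standing on its plug. Origin: centre of the plug's underside, z up. Plug 60 mm wide, 18 mm deep; two lugs at its foot at the lid's +x and -x, 12 mm wide, 10 mm high, to radius 40; flange 92 mm wide, z 18-24. Goes straight down with its x along the grinder's x, either way round (play 2.5 mm, 0.12 rad). Seated, its origin is 62 mm above the grinder's
- lid_grip (a point): centre of the lid's black grip bar, 39 mm above the lid's origin; the bar runs along the lid's x (over the lugs), 56 mm long, 18 mm thick along y, z 24 to 54 mm above the lid's origin. A small black ridge on the flange at each end of the bar shows where the lugs are
- drive_ring (a joint): spring-loaded ring in the grinder that the lugs push clockwise, rad; 0 at rest. A lug meets it after about 0.12 rad of twist, so it reads about the twist minus 0.12 (0.49 half way, about 1.1 at the lock). It pushes back with 0.06 N m at 0 and 0.12 N m more per rad
- cup: small espresso cup with a handle, 65x90x56 mm, origin at the centre of its underside; to be left alone
- spoon: steel teaspoon, 137 mm long, lying flat; to be left alone
- nuts: glass jar of nuts, 67 mm wide, 90 mm high, origin at the centre of its underside; to be left alone
- mill: wooden pepper mill, 58 mm wide, 125 mm high, origin at the centre of its underside; to be left alone
- honey: glass honey jar, 65 mm wide, 88 mm high, origin at the centre of its underside; to be left alone
- salt: salt shaker, 44 mm wide, 90 mm high, origin at the centre of its underside; to be left alone

How it is judged:
By the outcome, as a careful person would: the job done as asked, in the order asked, and still so for the second after the job is handed in, while the arm keeps its last pose, push and grip.
It also fails if it takes over 45 s, if anything falls off the work surface, if the arm or the gripper's body presses on something with over 40 N, if the wrist force passes 120 N, or if a joint passes its speed limit or range.

## Working session

There is one attempt and no reset: what is moved stays moved. The work goes in short steps, Python scripts to look and compute and a tool call to move; the robot and the scene stay as the last step left them, time stands still between calls to the robot, and variables do not carry over. Pictures are saved under pics/ and viewed, at most 10 in all, crops included, and the job is handed in when it is done.

Besides the shell and the picture viewer there is one more tool, called after ">>>" by a JSON object that holds its "name" and its "arguments", one argument or row to a line. carry_out: Moves the arm, as the interface text tells. Its arguments: {"type":"object","properties":{"claw":{"type":"array","items":{"type":"number"}},"delta_pos":{"type":"array","items":{"type":"array","items":{"type":"number"}}},"angular":{"type":"array","items":{"type":"array","items":{"type":"number"}}},"force":{"type":"number"}},"required":["claw","delta_pos","angular"]}

```bash
mkdir -p pics
cat > h.py <<'E'
import numpy as np, cv2
from cell import arm
from scipy.spatial.transform import Rotation as R
def ray(im,px):
    K=im["mtx"];T=im["T"]
    d=np.array([(px[0]-K[0,2])/K[0,0],(px[1]-K[1,2])/K[1,1],1.])
    return T[:3,3],T[:3,:3]@d
def onz(im,px,z):
    o,d=ray(im,px); return o+d*(z-o[2])/d[2]
def tri(a,pa,b,pb):
    o1,d1=ray(a,pa);o2,d2=ray(b,pb);A=np.stack([d1,-d2],1)
    s=np.linalg.lstsq(A,o2-o1,rcond=None)[0]
    p,q=o1+d1*s[0],o2+d2*s[1];return (p+q)/2,np.linalg.norm(p-q)
def save(im,n,box=None,s=1):
    f=im["frame"][:,:,::-1]
    if box: f=f[box[1]:box[3],box[0]:box[2]]
    cv2.imwrite("pics/"+n,cv2.resize(f,None,fx=s,fy=s,interpolation=cv2.INTER_CUBIC))
def px(c): return np.array(c)*[512,384]
E
python3 - <<'E'
from h import *
np.set_printoptions(precision=4,suppress=True)
s=arm.observe();print(s)
t=arm.get_image("top");d=arm.get_image("side")
save(t,"top.png");save(d,"side.png")
for im,n in((t,"top"),(d,"side")):
    print(n,im["T"],im["mtx"][0])
    for l in("lid","lid_grip","grinder","notch","half_mark","cup","spoon","nuts","mill","honey","salt"):
        print(l,[(np.round(px(r["centre"]),1),round(r["conf"],2)) for r in arm.place_of(l,im)[:3]])
E
```

```text
{'clock': 0.0, 'joints': array([-1.4226,  0.4352,  0.025 ,  1.5741, -0.0116,  1.134 , -0.0751]), 'dq': array([-0.0001,  0.001 ,  0.0012,  0.0001,  0.0019,  0.0018,  0.0011]), 'joint_efforts': array([ -0.001 , -66.7839,   0.9848, -31.4469,  -0.0605,   0.0426,
         0.0002]), 'position': array([0.155 , 0.6049, 0.2259]), 'ee_rot': array([-0.3929, -3.1169,  0.0025]), 'force': array([-0.5567,  0.5048,  0.2433]), 'ft_torque': array([-0.0377,  0.0631, -0.003 ]), 'gripper_force': 0.0, 'width': 0.9996956321723675}
top [[-0.0167 -0.9803  0.197   0.2748]
 [-0.9998  0.0174  0.0015 -0.0063]
 [-0.0049 -0.1969 -0.9804  1.278 ]
 [ 0.      0.      0.      1.    ]] [471.548    0.     247.2094]
lid [(array([300.4, 200.7]), 0.89)]
lid_grip [(array([155.4, 198.2]), 0.72), (array([301.4, 200.3]), 0.58)]
grinder [(array([161.1, 223. ]), 0.85)]
notch [(array([145.4, 205.8]), 0.95), (array([301.6, 201. ]), 0.71), (array([302.1, 197.6]), 0.18)]
half_mark [(array([156.4, 197.7]), 0.57)]
cup [(array([233.2, 190.7]), 0.85)]
spoon [(array([227.2, 246.8]), 0.73)]
nuts [(array([135.7, 160.7]), 0.78)]
mill [(array([198.7, 152. ]), 0.8)]
honey [(array([360.7, 179.2]), 0.69)]
salt [(array([297.6, 165.8]), 0.62)]
side [[-0.9971 -0.0649  0.0407  0.4841]
 [-0.0764  0.8872 -0.4551  0.54  ]
 [-0.0066 -0.4569 -0.8895  1.1263]
 [ 0.      0.      0.      1.    ]] [418.2971   0.     255.9153]
lid [(array([263.7, 163. ]), 0.91)]
lid_grip [(array([264.8, 160.4]), 0.76)]
grinder [(array([271.5, 287.7]), 0.71)]
notch [(array([257.3, 286.6]), 0.8)]
half_mark []
cup [(array([249.6, 221.9]), 0.58)]
spoon [(array([297.5, 225.3]), 0.77)]
nuts [(array([205.2, 310.7]), 0.79)]
mill [(array([208.4, 247.2]), 0.83)]
honey [(array([252.6, 124.4]), 0.84), (array([254.5, 277.6]), 0.38)]
salt [(array([227.6, 160.4]), 0.77)]
```

View pics/top.png

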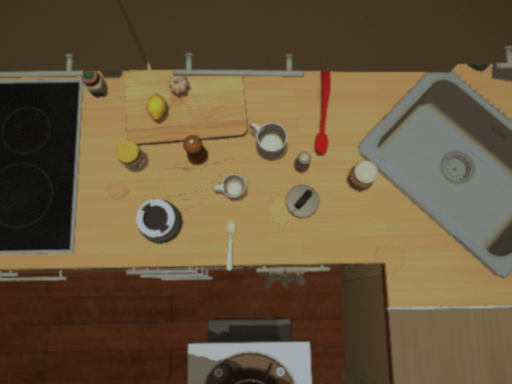

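View pics/side.png

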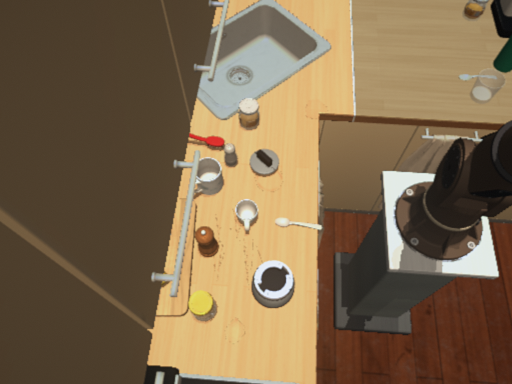

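The top view shows the lid at about (302,201) with its bar running up to the right, and the grinder at (158,220) with its notches left and right of the mouth. The side view agrees: lid (264,161), grinder (273,283). I'll compute coarse poses, then take wrist views.

```bash
cat >> h.py <<'E'
np.set_printoptions(precision=4,suppress=True)
def proj(im,P):
    P=np.atleast_2d(P);T=im["T"];K=im["mtx"];c=(P-T[:3,3])@T[:3,:3]
    return (c[:,:2]/c[:,2:])*[K[0,0],K[1,1]]+K[:2,2]
E
python3 - <<'E'
from h import *
t=arm.get_image("top");d=arm.get_image("side")
save(t,"topc.png",(120,140,340,280),3.6)
q=arm.place_of
for l in("lid","grinder"):
    a=px(q(l,t)[0]["centre"]);b=px(q(l,d)[0]["centre"])
    print(l,tri(t,a,d,b),onz(t,a,0),onz(d,b,0))
g=[px(r["centre"]) for r in q("lid_grip",t) if r["centre"][0]>.5][0]
print("grip",tri(t,g,d,px(q("lid_grip",d)[0]["centre"])))
for im,n in((t,"top"),(d,"side")):
    m=arm.trace("lid",im)[0]["region"].astype(np.uint8)
    gr=cv2.cvtColor(im["frame"],cv2.COLOR_RGB2GRAY)
    k=cv2.erode(m,np.ones((3,3)))&(gr<55)
    ys,xs=np.nonzero(k)
    P=np.array([onz(im,(x,y),.045) for x,y in zip(xs,ys)])[:,:2]
    w,v=np.linalg.eigh(np.cov(P.T));print(n,len(P),P.mean(0),np.sqrt(w),"bar yaw",np.degrees(np.arctan2(v[1,1],v[0,1])))
for l in("cup","spoon","nuts","mill","honey","salt"):
    print(l,onz(t,px(q(l,t)[0]["centre"]),0)[:2],onz(d,px(q(l,d)[0]["centre"]),0)[:2])
print([np.round(px(r["centre"]),1) for r in q("notch",t)],[np.round(px(r["centre"]),1) for r in q("notch",d)])
for r in q("notch",t)[:1]:print(onz(t,px(r["centre"]),.08))
for r in q("notch",d)[:1]:print(onz(d,px(r["centre"]),.08))
print(R.from_rotvec(arm.observe()["ee_rot"]).as_matrix())
E
```

```text
lid (array([ 0.5216, -0.1511,  0.0059]), np.float64(0.005171439102780466)) [ 0.5202 -0.151   0.    ] [ 0.5243 -0.1558  0.    ]
grinder (array([ 0.4724,  0.245 , -0.01  ]), np.float64(0.006940227552711225)) [0.4675 0.2441 0.    ] [0.4757 0.2464 0.    ]
grip (array([ 0.5171, -0.1545,  0.0395]), np.float64(0.005642250574860798))
top 126 [ 0.5193 -0.1531] [0.0046 0.0164] bar yaw 138.7393465054548
side 115 [ 0.5188 -0.1476] [0.0064 0.0164] bar yaw 134.48051099550273
cup [0.566  0.0496] [0.5492 0.0492]
spoon [0.4031 0.0408] [0.4086 0.0424]
nuts [0.6499 0.3056] [0.657  0.3087]
mill [0.6664 0.1399] [0.6637 0.1299]
honey [ 0.5806 -0.3151] [ 0.5723 -0.3179]
salt [ 0.6285 -0.1522] [ 0.6243 -0.1635]
[array([148.5, 205.7])] [array([258.9, 287. ]), array([254.4, 283.4])]
[0.5015 0.2511 0.08  ]
[0.5048 0.2602 0.08  ]
[[-0.9687  0.2482  0.    ]
 [ 0.2482  0.9687  0.    ]
 [-0.      0.     -1.    ]]
```

View pics/topc.png

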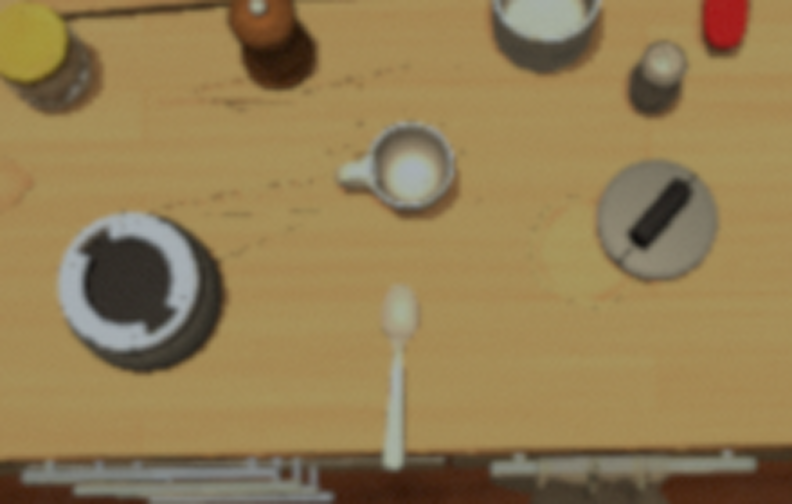

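The crop shows the notches upper-left and lower-right (yaw about 40°) and the lid bar lower-left to upper-right (yaw about 138°). I'll first move above the grinder for a wrist view.

>>> {"name": "carry_out", "arguments": {
  "claw": [9,9,9,9,9,9,9,9,9,9,9,9,9,9,9],
  "delta_pos": [
    [-2.4,-1.8,-0.3],
    [-2.4,-1.8,-0.3],
    [-2.4,-1.8,-0.3],
    [-2.4,-1.8,-0.3],
    [-2.4,-1.8,-0.3],
    [-2.4,-1.8,-0.3],
    [-2.4,-1.8,-0.3],
    [-2.4,-1.8,-0.3],
    [-2.4,-1.8,-0.3],
    [-2.4,-1.8,-0.3],
    [-2.4,-1.8,-0.3],
    [-2.4,-1.8,-0.3],
    [-2.4,-1.8,-0.3],
    [-2.4,-1.8,-0.3],
    [-2.4,-1.8,-0.3]
  ],
  "angular": [
    [0,0,0],
    [0,0,0],
    [0,0,0],
    [0,0,0],
    [0,0,0],
    [0,0,0],
    [0,0,0],
    [0,0,0],
    [0,0,0],
    [0,0,0],
    [0,0,0],
    [0,0,0],
    [0,0,0],
    [0,0,0],
    [0,0,0]
  ],
  "force": 30
}}

```text
clock: 4.0
position: [0.4375, 0.2535, 0.2721]
ee_rot: [0.393, 3.117, 0.001]
force: [0.5, 0.7, 0.2]
width: 0.98
gripper_force: 0.0
```

Run:
```python
from h import *
s=arm.observe();print(s["clock"],s["position"],s["joints"],s["ee_rot"],s["force"])
w=arm.get_image("wrist");save(w,"w1.png",None,1.5)
print(w["T"],w["mtx"])
for l in("grinder","notch","half_mark","lid","lid_grip"):
    print(l,[(np.round(px(r["centre"]),1),round(r["conf"],2)) for r in arm.place_of(l,w)[:3]])
```

```text
4.0 [0.4375 0.2535 0.2721] [-0.8178  0.1979  0.2254  1.8051 -0.0484  1.1434  0.7433] [0.393  3.1166 0.0006] [0.4902 0.7215 0.1844]
[[ 0.2486  0.9374  0.2438  0.371 ]
 [ 0.9686 -0.2409 -0.0615  0.271 ]
 [ 0.0011  0.2514 -0.9679  0.4301]
 [ 0.      0.      0.      1.    ]] [[297.3186   0.     257.1872]
 [  0.     297.3186 194.3031]
 [  0.       0.       1.    ]]
grinder [(array([250.4, 189.4]), 0.56)]
notch [(array([277.1, 222.7]), 0.85), (array([224.9, 302.9]), 0.24)]
half_mark [(array([261.8, 238.9]), 0.96)]
lid [(array([251.2, 187. ]), 0.56)]
lid_grip []
```

View pics/w1.png

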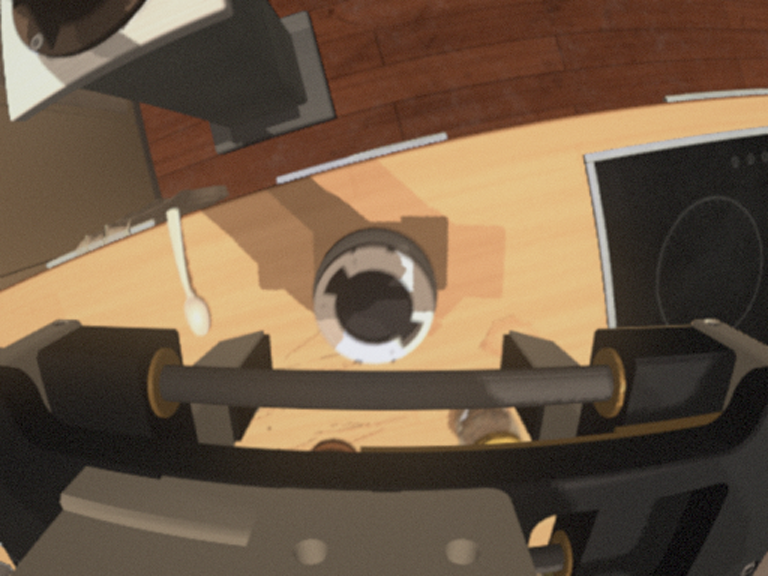

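The wrist view shows the grinder collar centred at about (375,300) (enlarged pixels), with notches at about (340,280) and (410,332). I'll rectify this onto the plane z = 0.08 and fit it.

```bash
cat >> h.py <<'E'
def rectify(im,c,z,half,res=.0005):
    n=int(2*half/res)+1;g=np.linspace(-half,half,n)
    X,Y=np.meshgrid(g,g)          # col -> +x world, row -> +y world
    P=np.stack([X+c[0],Y+c[1],np.full_like(X,z)],-1).reshape(-1,3)
    T=im["T"];Pc=(P-T[:3,3])@T[:3,:3]
    u=cv2.fisheye.projectPoints(Pc.reshape(-1,1,3),np.zeros(3),np.zeros(3),im["mtx"],np.zeros(4))[0]
    m=u.reshape(n,n,2).astype(np.float32)
    return cv2.remap(im["frame"],m,None,cv2.INTER_LINEAR)[:,:,::-1],X+c[0],Y+c[1]
E
cat > grind.py <<'E'
from h import *
from scipy.optimize import minimize
def fit(im,c0,yaw0,name=None):
    r,X,Y=rectify(im,c0,.08,.065)
    g=cv2.GaussianBlur(cv2.cvtColor(r,cv2.COLOR_BGR2GRAY),(0,0),2).astype(float)
    dark=np.clip((110-g)/40,-1,1)   # + dark, - bright
    def model(p):
        dx,dy=X-p[0],Y-p[1];c,s=np.cos(p[2]),np.sin(p[2])
        a,b=c*dx+s*dy,-s*dx+c*dy;rr=np.hypot(a,b)
        sm=lambda v:1/(1+np.exp(-v/.0008))
        mouth=sm(.0325-rr); notch=sm(.043-rr)*sm(.0105*np.maximum(rr,.03)/.0325-abs(b))
        return np.maximum(mouth,notch),sm(.049-rr)
    def cost(p):
        m,o=model(p);return -((2*m-1)*o*dark).sum()/1e3
    best=min((minimize(cost,[c0[0]+i,c0[1]+j,yaw0+k],method="Nelder-Mead",options=dict(initial_simplex=np.array([[c0[0]+i,c0[1]+j,yaw0+k]]*4)+np.vstack([np.zeros(3),np.diag([.004,.004,.15])]))) for i in(-.004,.004) for j in(-.004,.004) for k in(-.2,.2)),key=lambda q:q.fun)
    if name:
        v=r.copy();m,o=model(best.x)
        for q in(m,o):
            k,_=cv2.findContours((q>.5).astype(np.uint8),0,1);cv2.drawContours(v,k,-1,(0,0,255),1)
        cv2.imwrite("pics/"+name,cv2.resize(v,None,fx=2,fy=2))
    return best.x,best.fun
E
python3 - <<'E'
from grind import *
w=arm.get_image("wrist")
p,f=fit(w,(.472,.247),.7,"rect1.png");print(p,np.degrees(p[2]),f)
E
```

```text
[0.4682 0.2366 0.6952] 39.83321046812264 -26.309545454736774
```

View pics/rect1.png

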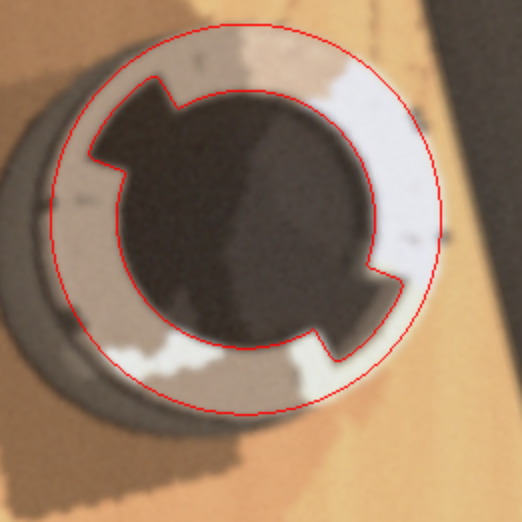

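The fit follows the mouth, notches and collar edge closely: centre (0.468, 0.237), yaw 39.8°. Next I'll go above the lid.

>>> {"name": "carry_out", "arguments": {
  "claw": [9,9,9,9,9,9,9,9,9,9,9,9,9,9,9,9],
  "delta_pos": [
    [-1.4,-3.1,0.4],
    [-1.4,-3.1,0.4],
    [-1.4,-3.1,0.4],
    [-1.4,-3.1,0.4],
    [-1.4,-3.1,0.4],
    [-1.4,-3.1,0.4],
    [-1.4,-3.1,0.4],
    [-1.4,-3.1,0.4],
    [-1.4,-3.1,0.4],
    [-1.4,-3.1,0.4],
    [-1.4,-3.1,0.4],
    [-1.4,-3.3,0.4],
    [0,0,0],
    [0,0,0],
    [0,0,0],
    [0,0,0]
  ],
  "angular": [
    [0,0,0],
    [0,0,0],
    [0,0,0],
    [0,0,0],
    [0,0,0],
    [0,0,0],
    [0,0,0],
    [0,0,0],
    [0,0,0],
    [0,0,0],
    [0,0,0],
    [0,0,0],
    [0,0,0.125],
    [0,0,0.125],
    [0,0,0.125],
    [0,0,0.125]
  ]
}}

```text
clock: 5.95
position: [0.507, -0.1483, 0.2235]
ee_rot: [-1.157, -2.92, -0.0]
force: [-0.8, -0.6, -0.2]
width: 0.982
gripper_force: 0.0
```

```bash
cat > lid.py <<'E'
from h import *
from scipy.optimize import minimize
def fit(im,c0,zo=0.,name=None):
    # bar-top fit on plane z=zo+.054 : dark rectangle; seen sides blur, so flange disc on zo+.024 gives the centre
    r,X,Y=rectify(im,c0,zo+.054,.06)
    g=cv2.cvtColor(r,cv2.COLOR_BGR2GRAY);m=(g<70).astype(np.uint8)
    n,l,st,ce=cv2.connectedComponentsWithStats(m)
    h=m.shape[0]//2
    d=[np.hypot(*(ce[i]-h)) if st[i,4]>1500 else 1e9 for i in range(1,n)]
    i=1+int(np.argmin(d));k=l==i
    (cx,cy),(a,b),ang=cv2.minAreaRect(np.argwhere(k)[:,::-1].astype(np.float32))
    yaw=ang if a>b else ang+90
    c=np.array([X[0,0]+cx*.0005,Y[0,0]+cy*.0005])
    if name:
        v=r.copy();cv2.drawContours(v,[cv2.boxPoints(((cx,cy),(a,b),ang)).astype(int)],-1,(0,0,255),1)
        r2,_,_=rectify(im,c,zo+.024,.06);cv2.circle(r2,(120,120),92,(0,0,255),1)
        cv2.imwrite("pics/"+name,cv2.resize(np.hstack([v,r2]),None,fx=1.6,fy=1.6))
    return c,(max(a,b)*.5,min(a,b)*.5),yaw
E
python3 - <<'E'
import lid
from h import *
s=arm.observe();print(s["clock"],s["position"],s["joints"],s["ee_rot"],s["force"])
w=arm.get_image("wrist")
print(lid.fit(w,(.518,-.151),0.,"lid1.png"))
E
```

```text
5.95 [ 0.507  -0.1483  0.2235] [-0.268   0.3014  0.5841  1.8472 -0.1904  1.049   1.2075] [-1.1567 -2.9204 -0.0005] [-0.751  -0.6137 -0.1545]Traceback (most recent call last):
  File "<stdin>", line 5, in <module>
  File "lid.py", line 16, in fit
    r2,_,_=rectify(im,c,zo+.024,.06);cv2.circle(r2,(120,120),92,(0,0,255),1)
                                     ~~~~~~~~~~^^^^^^^^^^^^^^^^^^^^^^^^^^^^^
cv2.error: OpenCV(4.12.0) :-1: error: (-5:Bad argument) in function 'circle'
> Overload resolution failed:
>  - Layout of the output array img is incompatible with cv::Mat
>  - Expected Ptr<cv::UMat> for argument 'img'
```

```bash
sed -i 's/cv2.INTER_LINEAR)\[:,:,::-1\]/cv2.INTER_LINEAR)[:,:,::-1].copy()/' h.py
python3 - <<'E'
import lid
from h import *
w=arm.get_image("wrist")
print(lid.fit(w,(.518,-.151),0.,"lid1.png"))
E
```

```text
(array([ 0.5191, -0.1517]), (64.73674011230469, 19.487625122070312), 138.2397003173828)
```

View pics/lid1.png

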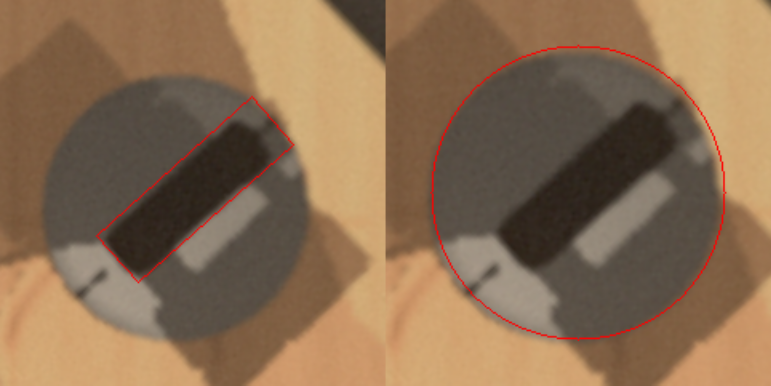

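The bar fit is right in yaw (137.8°) but stretched by one ridge. The flange disc puts the centre at about (0.518, -0.1507), so I'll align and descend.

>>> {"name": "carry_out", "arguments": {
  "claw": [9,9,9,9,9,9,9,9,9,9,9,9,9,9],
  "delta_pos": [
    [-0.97,0.58,0],
    [0,0,1.6],
    [0,0,2.0],
    [0,0,2.0],
    [0,0,2.0],
    [0,0,2.0],
    [0,0,2.0],
    [0,0,2.0],
    [0,0,2.0],
    [0,0,1.6],
    [0,0,1.0],
    [0,0,0.9],
    [0,0,0.4],
    [0,0,0]
  ],
  "angular": [
    [0,0,-0.017],
    [0,0,0],
    [0,0,0],
    [0,0,0],
    [0,0,0],
    [0,0,0],
    [0,0,0],
    [0,0,0],
    [0,0,0],
    [0,0,0],
    [0,0,0],
    [0,0,0],
    [0,0,0],
    [0,0,0]
  ]
}}

```text
clock: 7.45
position: [0.5179, -0.1518, 0.0285]
ee_rot: [-1.126, -2.933, -0.0]
force: [-0.4, -0.8, -0.3]
width: 0.979
gripper_force: 0.0
```

>>> {"name": "carry_out", "arguments": {
  "claw": [5,3,1.5,1.0,1.0,1.0,1.0,1.0],
  "delta_pos": [
    [0,0,0],
    [0,0,0],
    [0,0,0],
    [0,0,0],
    [0,0,0],
    [0,0,0],
    [0,0,0],
    [0,0,0]
  ],
  "angular": [
    [0,0,0],
    [0,0,0],
    [0,0,0],
    [0,0,0],
    [0,0,0],
    [0,0,0],
    [0,0,0],
    [0,0,0]
  ],
  "force": 35
}}

```text
clock: 8.25
position: [0.5178, -0.1519, 0.0287]
ee_rot: [1.127, 2.932, 0.0]
force: [0.2, -0.0, 0.8]
width: 0.329
gripper_force: 0.0
```

>>> {"name": "carry_out", "arguments": {
  "claw": [1.0,1.0,1.0,1.0],
  "delta_pos": [
    [0,0,0],
    [0,0,0],
    [0,0,0],
    [0,0,0]
  ],
  "angular": [
    [0,0,0],
    [0,0,0],
    [0,0,0],
    [0,0,0]
  ]
}}

```text
clock: 8.65
position: [0.5179, -0.1518, 0.0287]
ee_rot: [1.127, 2.932, 0.0]
force: [0.9, 1.1, -1.5]
width: 0.19
gripper_force: 35.0
```

Gripped (17.5 mm opening, 35 N). Now I'll lift and carry to a spot beside the grinder.

>>> {"name": "carry_out", "arguments": {
  "claw": [1.0,1.0,1.0,1.0,1.0,1.0,1.0,1.0,1.0,1.0,1.0,1.0,1.0,1.0,1.0,1.0,1.0,1.0,1.0,1.0],
  "delta_pos": [
    [0,0,-1.6],
    [0,0,-2.5],
    [0,0,-2.5],
    [0,0,-2.5],
    [0,0,-2.5],
    [0,0,-2.2],
    [2.0,2.6,0],
    [2.0,2.6,0],
    [2.0,2.6,0],
    [2.0,2.6,0],
    [2.0,2.6,0],
    [2.0,2.6,0],
    [2.0,2.6,0],
    [2.0,2.6,0],
    [2.0,2.6,0],
    [2.0,2.6,0],
    [2.0,2.6,0],
    [2.0,2.6,0],
    [2.0,2.6,0],
    [2.0,2.6,0]
  ],
  "angular": [
    [0,0,0],
    [0,0,0],
    [0,0,0],
    [0,0,0],
    [0,0,0],
    [0,0,0],
    [0,0,0],
    [0,0,0],
    [0,0,0],
    [0,0,0],
    [0,0,0],
    [0,0,0],
    [0,0,0],
    [0,0,0],
    [0,0,0],
    [0,0,0],
    [0,0,0],
    [0,0,0],
    [0,0,0],
    [0,0,0]
  ]
}}

```text
clock: 10.65
position: [0.5533, 0.3071, 0.1665]
ee_rot: [-1.127, -2.932, 0.001]
force: [0.3, -0.9, -0.4]
width: 0.193
gripper_force: 35.0
```

>>> {"name": "carry_out", "arguments": {
  "claw": [1.0,1.0,1.0,1.0,1.0,1.0,1.0,1.0,1.0,1.0,1.0,1.0,1.0,1.0],
  "delta_pos": [
    [0,0,0],
    [0,0,0],
    [0,0,0],
    [0,0,0],
    [0,0,0],
    [0,0,0],
    [0,0,0],
    [0,0,0],
    [0,0,0],
    [0,0,0],
    [0,0,0],
    [0,0,0],
    [0,0,0],
    [0,0,0]
  ],
  "angular": [
    [0,0,-0.11],
    [0,0,-0.11],
    [0,0,-0.11],
    [0,0,-0.11],
    [0,0,-0.11],
    [0,0,-0.11],
    [0,0,-0.11],
    [0,0,-0.11],
    [0,0,-0.11],
    [0,0,-0.11],
    [0,0,-0.11],
    [0,0,-0.11],
    [0,0,-0.11],
    [0,0,0]
  ]
}}

```text
clock: 12.05
position: [0.5535, 0.3056, 0.1664]
ee_rot: [1.073, -2.952, 0.0]
force: [-0.4, 0.0, -0.5]
width: 0.197
gripper_force: 35.0
```

Run:
```python
import grind
from h import *
s=arm.observe();M=R.from_rotvec(s["ee_rot"]).as_matrix()
print(s["clock"],s["position"],s["joints"],s["force"],s["width"],s["gripper_force"],"xyaw",np.degrees(np.arctan2(M[1,0],M[0,0])),M[2])
w=arm.get_image("wrist");save(w,"w2.png",None,1.5)
p,f=grind.fit(w,(.4682,.2366),.695,"rect2.png");print(p,np.degrees(p[2]),f,w["T"][:3,3])
a=cv2.imread("pics/w2.png");b=cv2.imread("pics/rect2.png")
cv2.imwrite("pics/c2.png",np.hstack([cv2.resize(a,(512,384)),cv2.resize(b,(288,288)).copy() if 0 else cv2.copyMakeBorder(cv2.resize(b,(288,288)),0,96,0,0,0)]))
```

```text
12.05 [0.5535 0.3056 0.1664] [-0.6606  0.4977  0.106   1.6332 -0.0596  1.0145  1.7324] [-0.4316  0.0396 -0.4961] 0.19650122693920227 34.998491406440735 xyaw -140.0357075541438 [ 0.0006  0.0002 -1.    ]
[0.4686 0.2368 0.6964] 39.90141490332889 -27.043771330355987 [0.5008 0.2631 0.3245]
```

View pics/c2.png

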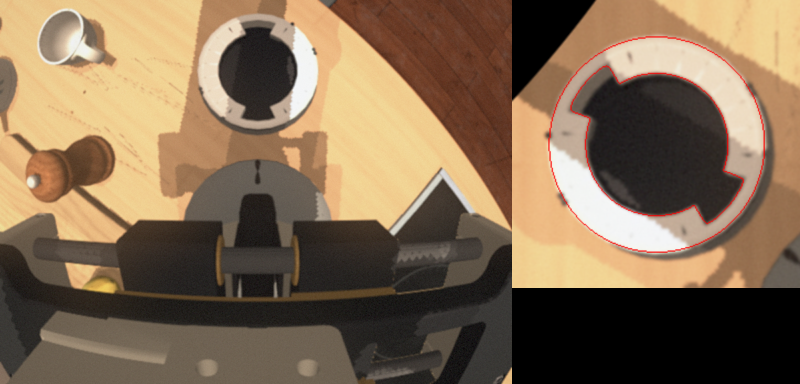

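The wrist view shows the held lid with its bar level in the fingers and the ridge at (258,168). The grinder fit repeats to within 0.5 mm. I'll check the lid's offset along the tool x axis from its rim.

Run:
```python
from h import *
s=arm.observe();M=R.from_rotvec(s["ee_rot"]).as_matrix();p=s["position"]
w=arm.get_image("wrist");g=cv2.cvtColor(w["frame"],cv2.COLOR_RGB2GRAY)
T=w["T"]
for b in(-.02,-.012,.012,.02):
    offs=np.arange(-.006,.0061,.001);P=[]
    for o in offs:
        q=p+M[:,0]*(np.sqrt(.046**2-b*b)+o)+M[:,1]*b; q[2]=p[2]-.0287+.024;P.append((q-T[:3,3])@T[:3,:3])
    u=cv2.fisheye.projectPoints(np.array(P).reshape(-1,1,3),np.zeros(3),np.zeros(3),w["mtx"],np.zeros(4))[0].reshape(-1,2)
    print(b,u[6],cv2.remap(g,u[:,None,:].astype(np.float32),None,1).ravel())
```

```text
-0.02 [218.6394 166.5358] [ 95  98  97  96  94 119 142 144 143 145 145 147 148]
-0.012 [232.8402 161.1219] [ 97  97  97  96  97 101 121 122 121 119 116 116 117]
0.012 [276.2389 161.0697] [ 98  95  97  98  99  96  99 121 122 120 121 117 118]
0.02 [290.5058 166.4562] [ 97  97  95  98  98  96 138 188 190 188 191 192 192]
```

Lateral offset is below 1 mm. Moving over the grinder and down to just above the notches.

>>> {"name": "carry_out", "arguments": {
  "claw": [1.0,1.0,1.0,1.0,1.0,1.0,1.0,1.0,1.0,1.0,1.0],
  "delta_pos": [
    [1.8,0.02,0],
    [2.4,0.02,0],
    [2.4,0.02,0],
    [2.4,0.02,0],
    [1.9,0.03,0],
    [0,0,1.0],
    [0,0,1.6],
    [0,0,1.5],
    [0,0,0.9],
    [0,0,0.4],
    [0,0,0]
  ],
  "angular": [
    [0,0,0],
    [0,0,0],
    [0,0,0],
    [0,0,0],
    [0,0,0],
    [0,0,0],
    [0,0,0],
    [0,0,0],
    [0,0,0],
    [0,0,0],
    [0,0,0]
  ]
}}

```text
clock: 13.25
position: [0.4693, 0.237, 0.1123]
ee_rot: [1.07, -2.953, 0.0]
force: [-1.2, 0.9, -0.7]
width: 0.196
gripper_force: 35.0
```

>>> {"name": "carry_out", "arguments": {
  "claw": [1.0,1.0,1.0,1.0,1.0],
  "delta_pos": [
    [0.06,-0.03,0.3],
    [0,0,0.3],
    [0,0,0.2],
    [0,0,0.2],
    [0,0,0]
  ],
  "angular": [
    [0,0,0],
    [0,0,0],
    [0,0,0],
    [0,0,0],
    [0,0,0]
  ]
}}

```text
clock: 13.75
position: [0.469, 0.2363, 0.1026]
ee_rot: [1.071, -2.953, -0.0]
force: [-0.7, 0.3, -1.2]
width: 0.192
gripper_force: 35.0
```

The lugs are below the roof top with no force. Continuing down to seat.

>>> {"name": "carry_out", "arguments": {
  "claw": [1.0,1.0,1.0,1.0,1.0,1.0],
  "delta_pos": [
    [0,0,0.3],
    [0,0,0.3],
    [0,0,0.2],
    [0,0,0.2],
    [0,0,0.15],
    [0,0,0]
  ],
  "angular": [
    [0,0,0],
    [0,0,0],
    [0,0,0],
    [0,0,0],
    [0,0,0],
    [0,0,0]
  ]
}}

```text
clock: 14.35
position: [0.4689, 0.2363, 0.091]
ee_rot: [1.071, -2.953, 0.0]
force: [0.3, 0.5, -1.7]
width: 0.196
gripper_force: 35.0
```

>>> {"name": "carry_out", "arguments": {
  "claw": [1.0,1.0,1.0],
  "delta_pos": [
    [0,0,0.1],
    [0,0,0.05],
    [0,0,0]
  ],
  "angular": [
    [0,0,0],
    [0,0,0],
    [0,0,0]
  ]
}}

```text
clock: 14.65
position: [0.4691, 0.2364, 0.0907]
ee_rot: [-1.071, 2.953, 0.0]
force: [-3.5, -1.9, 10.7]
width: 0.195
gripper_force: 35.0
```

Seated at z = 0.0907 as expected, with contact force. Easing the push and twisting clockwise (+z about the tool).

>>> {"name": "carry_out", "arguments": {
  "claw": [1.0,1.0,1.0,1.0,1.0,1.0,1.0,1.0,1.0,1.0,1.0,1.0,1.0],
  "delta_pos": [
    [0,0,-0.1],
    [0,0,0],
    [0,0,0],
    [0,0,0],
    [0,0,0],
    [0,0,0],
    [0,0,0],
    [0,0,0],
    [0,0,0],
    [0,0,0],
    [0,0,0],
    [0,0,0],
    [0,0,0]
  ],
  "angular": [
    [0,0,0],
    [0,0,0.055],
    [0,0,0.055],
    [0,0,0.055],
    [0,0,0.055],
    [0,0,0.055],
    [0,0,0.055],
    [0,0,0.055],
    [0,0,0.055],
    [0,0,0.055],
    [0,0,0.055],
    [0,0,0.055],
    [0,0,0]
  ]
}}

```text
clock: 15.95
position: [0.4694, 0.2359, 0.0908]
ee_rot: [-0.141, 3.138, -0.001]
force: [1.6, -2.5, -0.8]
width: 0.193
gripper_force: 35.0
```

Run:
```python
import lid
from h import *
s=arm.observe();M=R.from_rotvec(s["ee_rot"]).as_matrix()
print(s["clock"],s["position"],s["joints"],s["force"],s["ft_torque"],s["width"],s["gripper_force"],"xyaw",np.degrees(np.arctan2(M[1,0],M[0,0]))%360)
w=arm.get_image("wrist");t=arm.get_image("top");d=arm.get_image("side")
save(w,"w3.png",(130,90,390,290),3);save(t,"t3.png",(100,150,220,270),4);save(d,"s3.png",(210,220,330,340),4)
cv2.imwrite("pics/ts3.png",np.hstack([cv2.resize(cv2.imread("pics/w3.png"),(500,385)),cv2.resize(cv2.imread("pics/s3.png")[:, :],(300,385))]))
# yaw of the visible ridge + flange, in the seated plane
c=s["position"][:2]
print([(l,[(np.round(px(r["centre"]),1),round(r["conf"],2)) for r in arm.place_of(l,w)[:3]]) for l in("half_mark","notch","lid_grip")])
r,_,_=rectify(w,c,.086,.06);cv2.imwrite("pics/r3.png",cv2.resize(r,None,fx=2.4,fy=2.4))
```

```text
15.95 [0.4694 0.2359 0.0908] [-0.7573  0.4398  0.2529  1.9853 -0.1585  0.7349  1.2512] [ 1.5747 -2.4617 -0.8297] [-0.5541 -0.2574  0.078 ] 0.19304788624785116 35.00671327114105 xyaw 185.15862908216474
[('half_mark', []), ('notch', []), ('lid_grip', [(array([256.2, 246.5]), 0.82)])]
```

View pics/ts3.png

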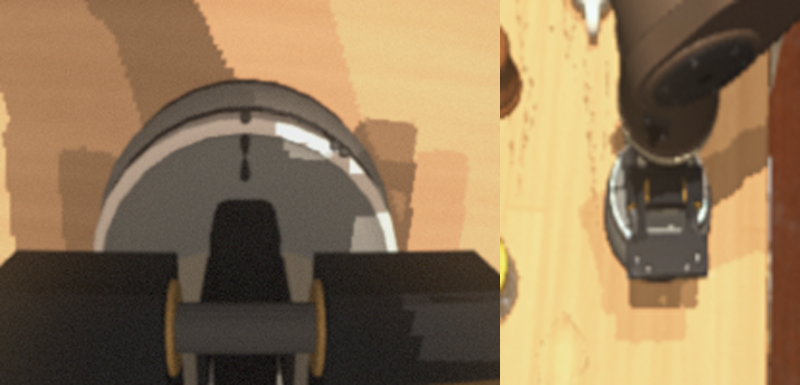

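View pics/r3.png

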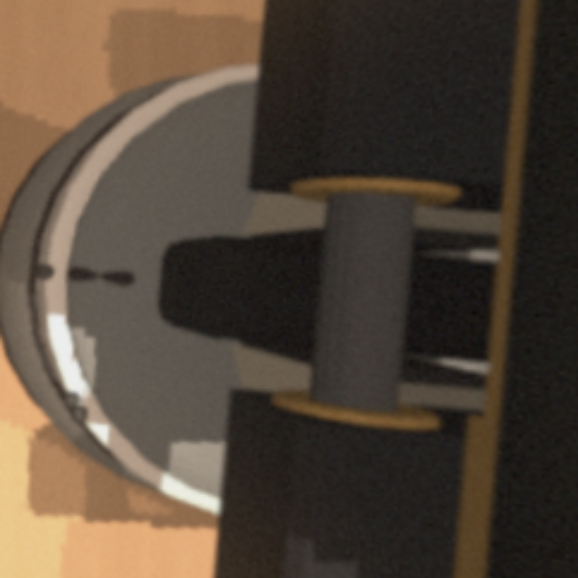

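The ridge at (245,160) lines up with the single bead at (245,117), and the double beads are still away at (345,150). Tool twist is 34.7°, and z is still at the seated height. Letting it settle, then handing in.

>>> {"name": "carry_out", "arguments": {
  "claw": [1.0,1.0,1.0,1.0,1.0],
  "delta_pos": [
    [0,0,0],
    [0,0,0],
    [0,0,0],
    [0,0,0],
    [0,0,0]
  ],
  "angular": [
    [0,0,0],
    [0,0,0],
    [0,0,0],
    [0,0,0],
    [0,0,0]
  ]
}}

```text
clock: 16.75
position: [0.4692, 0.2363, 0.0908]
ee_rot: [-0.143, 3.138, 0.0]
force: [2.5, -4.2, 0.6]
width: 0.191
gripper_force: 35.0
```

```bash
python3 -c "
from h import *
s=arm.observe();M=R.from_rotvec(s['ee_rot']).as_matrix()
print(s['position'],s['force'],np.degrees(np.arctan2(M[1,0],M[0,0]))%360)
print(arm.sign_off())"
```

```text
[0.4692 0.2363 0.0908] [ 2.4712 -4.2332  0.5725] 185.22218937136878
the job is handed in; nothing more can be done
None
```

The lid is seated flat in the grinder and twisted about 35° clockwise to the single mark, still gripped at 35 N and held steady; I handed the job in at 16.75 s, and the sign-off gave no verdict.

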